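# Clear the hanging tool caddy and shut the coffee-bar drawer

## Task

The steel tool caddy hung on the cabinet's front rail dangles into the open drawer and keeps it from shutting. Lift it up and off the rail, keeping it upright, and set it down gently so that it stands upright with its whole base on the black rubber mat; then push the drawer fully home. Leave the tamper, cups, jug, jar and knock-out bin where they stand.

Things in the scene. Friction and masses are not known exactly. Their poses are not given: they have to be found in the camera images.
- cabinet: Low grey accessory cabinet fixed on the counter, 220 deep (x) x 300 wide (y) x 155 mm high, drawer in its front. Origin: centre of its underside. Its x axis points from the drawer front into the cabinet; the flat front face lies at x = -110 mm in its frame.
- rail (a point): Middle of the top of the steel rail along the cabinet's top front edge, 182 mm above the counter. The rail runs along the cabinet's y, 280 mm long, 8 mm thick in x (front flush with the cabinet's face), 12 mm tall, 15 mm free space under it; axes as the cabinet's.
- drawer (a joint): Opening of the wooden drawer in m: 0 fully home, at most 0.14; it closes along the cabinet's +x, needs about 3 N, stays where it is left. Front board 296 wide, 16 mm thick, from 12 to 95 mm above the counter, its back flush on the cabinet's front face when shut. The hanging caddy stops it at about 0.06.
- drawer_handle (a point): Middle of the horizontal steel bar handle on the drawer's front, moving with the drawer: bar along the cabinet's y axis, 140 mm long, about 10 mm thick, 55 mm above the counter, its axis 35 mm in front of the board. The bar or the board can be pushed.
- caddy: Hang-on steel tool caddy, 0.25 to 0.5 kg, 186 mm tall: open box 56 (x) x 90 (y) x 75 mm high with a brush and two tools in it (fixed, up to 130 mm high, in front of the grip); hook at its rear (+x), wooden grip block on top. Origin: centre of the box's flat underside, z up. Hanging: underside 52 mm above the counter, inside the open drawer, its axes parallel to the cabinet's.
- caddy_hook (a point): Middle of the roof of the caddy's hook slot, 130 mm above its underside and 34 mm behind (+x of) its origin; it rests on the rail. The slot opens downward, 12.5 mm wide in x; the lip behind it hangs 19 mm below the roof, so the caddy must rise over 20 mm before it can leave the rail towards -x. Axes as the caddy's.
- caddy_grip (a point): Point inside the caddy's wooden grip block, 166 mm above its underside and 18 mm behind (+x of) its origin. Block: 16 mm thick (x), 60 mm wide (y), from 136 to 186 mm above the underside. Axes as the caddy's.
- base_fl (a point): Front left (-x, +y) corner of the caddy box's 56 x 90 mm underside.
- base_fr (a point): Front right (-x, -y) corner of the caddy box's 56 x 90 mm underside.
- base_bl (a point): Rear left (+x, +y) corner of the caddy box's 56 x 90 mm underside.
- base_br (a point): Rear right (+x, -y) corner of the caddy box's 56 x 90 mm underside.
- mat: Black rubber tamping mat fixed on the counter, on the left or right of the cabinet, 220 (x) x 160 (y) x 6 mm. Origin: centre of its underside. The tamper stands on its far (+x) part; the near part (x below 20 mm) is free.
- tamper: Black-handled steel tamper, 58 mm diameter, 94 mm tall, standing on the mat's far part. Origin: centre of its underside.
- knock_bin: Round black knock-out bin with a bar across, 124 mm diameter, 100 mm tall, on the other side of the cabinet from the mat. Origin: centre of its underside.
- cup_a: White cup, 76 mm diameter, 60 mm tall, on the cabinet's top behind the rail. Origin: centre of its underside.
- cup_b: Blue cup, 76 mm diameter, 60 mm tall, on the cabinet's top behind the rail. Origin: centre of its underside.
- milk_jug: Steel milk jug, 86 mm diameter, 110 mm tall, with a side handle, far left or far right. Origin: centre of its underside.
- bean_jar: Amber bean jar, 90 mm diameter, 150 mm tall, far left or far right. Origin: centre of its underside.

How it is judged:
By the outcome, as a careful person would: the job done as asked, in the order asked, and still so for the second after the job is handed in, with the robot touching nothing.
It also fails if it takes over 51 s, if anything falls off the work surface, if the arm or the gripper's body presses on something with over 40 N, if the wrist force passes 120 N, or if a joint passes its speed limit or range.

## Robot

A 7-joint arm with a two-finger parallel gripper is mounted at the origin on the work surface. World frame = base frame: x ahead of the robot, y to its left, z up, the work surface at z = 0. Lengths are in m, angles in degrees, forces in N, time in s.
With the tool pointing down it reaches from about 0.35 to 0.775 m from the base axis. Payload 3.1 kg.
Tool frame: the origin (TCP) lies at the very end of the fingers, on their centre line; the grasp point (between the pads) lies 19 mm behind it; y points along the fingers, z is the direction in which the jaws open and shut, and the axes are right-handed (so a half turn about y gives the same grasp; the last joint's range is limited). The gripper opens to 85 mm and grips with 20 to 120 N. Pads are 22 mm wide; open, the fingers measure 114 mm over their backs; the gripper's body (76 mm by 85 mm) begins 54 mm behind the grasp point. The pads swing forward as they close: fully open they stand 13 mm farther back than shut.
Start: joints at [-71.774, 17.813, 0.802, 86.603, -0.252, 75.585, -1.558], TCP at [0.194, 0.515, 0.231] pointing down, gripper open.
Joint ranges: [-154.91, 154.91], [-16.99, 109.72], [-72.82, 74.43], [7.12, 147.25], [-82.49, 262.49], [11.32, 116.49], [-174.64, 174.64]. Speed limits (degrees/s): [159.86, 159.86, 180, 180, 180, 180, 180].

## Interface

Orientations are given as [roll, pitch, yaw] about the fixed x, y, z axes, in that order (R = Rz(yaw) Ry(pitch) Rx(roll)).
In Python, from bench import ctrl gives the robot as it stands.
- The arm moves only by the shell command python3 -m handwheel 'ROWS' [OPENING] [FORCE]. ROWS is JSON, a list of rows, each a list of 2 entries, a list of its own where there are three numbers: the shift along the tool's x, y, z in m, then the turn about the tool's y in degrees. In form: [[[x, y, z], spin], ...]. A call has 1 to 8 rows; each row shifts and turns the pose as measured when the row begins, along the tool's axes as they then stand; what a row does not reach is not made up. A row lasts 1/8 s, in which the tool goes at most 62.5 mm and 10.7 degrees, less where a joint would pass 70% of its speed; a pose out of reach is approached as far as the arm can. A call is refused whole if a number of a shift passes 0.0625 or a number of a turn 10.7, either way. A call with a gripper value outside its range is refused whole. OPENING is the opening, from 0 (shut) to 1 (fully open), set as the call begins (- or left out, the last holds). The fingers move at their own pace and stop on an object; FORCE is the grip in N (left out, the last holds). Time passes only in rows, so rows that do not move let the fingers close. It gives the time, the measured TCP pose, the force and the opening at its end, in the units of the state.
- ctrl.read_state(): the state, without advancing time (a new reading comes with each control period).
- ctrl.camera(name): name is "scene" or "top"; returns a dict with "color" (384x512x3 uint8, blue, green, red), "z_map" (384x512 float32, m along the optical axis (not along the pixel's ray), 0 where there is no reading), "K" (3x3 intrinsics, pixels), "rvec" (rotation vector, rad) and "tvec" (3), from world to camera coordinates, as OpenCV has them. Camera axes: x right, y down, z forward; pixel columns grow to the right and rows downward; lengths in m; the calibration is good to about 2 mm. A picture is of the moment at which its call begins.
- ctrl.finish_job(): hands the job in, once; it reports no verdict.
The state is a dict: "t": time; "joints": joint angles; "qd": joint speeds; "joint_torque": joint torques, N m; "position": TCP position; "orientation": TCP orientation; "wrist_force": force on the tool from outside, world axes, zero at the start; "ft_torque": the same for the moment, N m; "finger_gap": finger opening in m.
Only numpy, scipy, OpenCV 4.12 (cv2) and the standard library are available. Lean on these libraries where they do the work, as an engineer would, in place of code of your own. Each camera call takes 0.05 s, during which the arm holds its last target.

## Working session

There is one attempt and no reset: what is moved stays moved. The work goes in short steps, Python scripts to look and compute and a shell command to move; the robot and the scene stay as the last step left them, time stands still between calls to the robot, and variables do not carry over. Pictures are saved under pics/ and viewed, and the job is handed in when it is done.

```bash
mkdir -p pics; ls; python3 - <<'E'
from bench import ctrl
import cv2
s=ctrl.read_state(); print({k:s[k] for k in("t","position","orientation","wrist_force","finger_gap")})
for n in("scene","top"):
    c=ctrl.camera(n); cv2.imwrite(f"pics/{n}0.png",c["color"])
    R=cv2.Rodrigues(c["rvec"])[0]; print(n,(-R.T@c["tvec"].reshape(3)).round(3),R[2].round(3),c["K"][0])
E
```

```text
pics
{'t': 0.0, 'position': array([0.19340542, 0.51410109, 0.23021938]), 'orientation': array([-9.01339784e+01, -7.25690403e-03, -2.06109844e+01]), 'wrist_force': array([-0.30492314, -0.15734658, -0.23994341]), 'finger_gap': 0.08573068283326694}
scene [0.484 0.369 1.423] [ 0.109 -0.293 -0.95 ] [445.9815813   0.        250.8411921]
top [0.392 0.002 1.286] [ 0.215 -0.001 -0.977] [443.05579234   0.         253.45150613]
```

View pics/scene0.png

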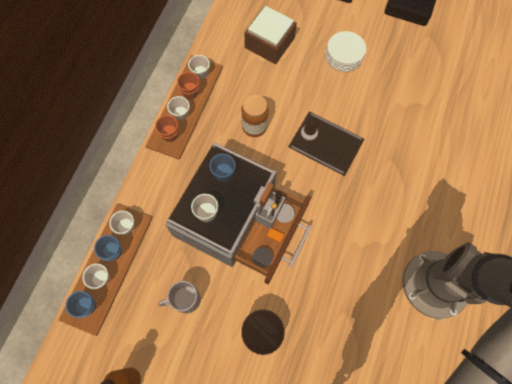

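View pics/top0.png

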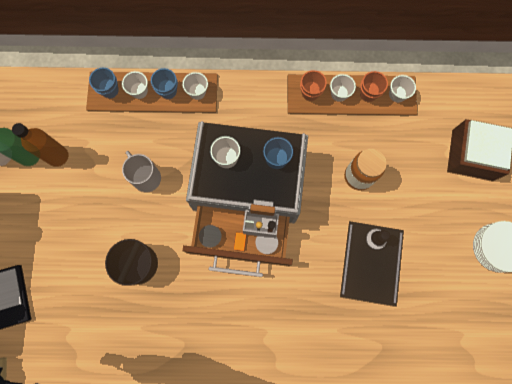

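The top view shows the cabinet at about (250,165), the caddy on its rail at about (262,222) and the mat at about (372,263), to the robot's right. The tamper is on the mat's far part at (377,238). I'll measure these next.

```bash
cat > h.py <<'E'
import cv2, numpy as np
from bench import ctrl
def cam(n):
    c=ctrl.camera(n); R=cv2.Rodrigues(c["rvec"])[0]; t=c["tvec"].reshape(3); K=c["K"]
    v,u=np.mgrid[:384,:512]; z=c["z_map"].astype(float)
    rays=np.stack([(u-K[0,2])/K[0,0],(v-K[1,2])/K[1,1],np.ones_like(z)],-1)
    P=(rays*z[...,None]-t)@R
    P[z==0]=np.nan
    return c,R,t,K,P
def onplane(uv,h,R,t,K):
    uv=np.atleast_2d(uv).astype(float); r=np.c_[(uv-[K[0,2],K[1,2]])/[K[0,0],K[1,1]],np.ones(len(uv))]@R
    C=-R.T@t; return C+r*((h-C[2])/r[:,2])[:,None]
def rect(xy):
    (c,s,a)=cv2.minAreaRect((xy*1000).astype(np.float32)); return np.round(c,1),np.round(s,1),round(a,2)
E
python3 - <<'E'
from h import *
for n in("top","scene"):
    c,R,t,K,P=cam(n); z=P[...,2]; print(n,"counter z",np.nanmedian(z).round(4))
    m=(abs(z-.155)<.006).astype(np.uint8); m=cv2.morphologyEx(m,cv2.MORPH_OPEN,np.ones((3,3)))
    k,l,st,ce=cv2.connectedComponentsWithStats(m); i=1+st[1:,4].argmax()
    print("cabtop",st[i],rect(P[l==i][:,:2]))
    hsv=cv2.cvtColor(c["color"],cv2.COLOR_BGR2HSV)
    d=((c["color"].max(-1)<60)&(z<.03)&(z>-.02)).astype(np.uint8); d=cv2.morphologyEx(d,cv2.MORPH_OPEN,np.ones((3,3)))
    k,l,st,ce=cv2.connectedComponentsWithStats(d)
    for i in range(1,k):
        if st[i,4]>800:
            pts=np.argwhere(l==i)[:,::-1]; print("dark",st[i],rect(onplane(pts,.006,R,t,K)[:,:2]))
    # tall things in front of cabinet
    g=(z>.168)&(z<.26)
    k,l,st,ce=cv2.connectedComponentsWithStats(g.astype(np.uint8))
    for i in range(1,k):
        if st[i,4]>12: q=P[l==i]; print("tall",st[i],np.median(q,0).round(3),q.min(0).round(3),q.max(0).round(3),rect(q[:,:2]))
    if n=="top": cr=c["color"][185:285,175:320]; o=(175,185)
    else: cr=c["color"][140:285,160:325]
    cv2.imwrite(f"pics/{n}1.png",cv2.resize(cr,None,fx=4.5 if n=="top" else 4,fy=4.5 if n=="top" else 4,interpolation=cv2.INTER_CUBIC))
E
```

```text
top counter z 0.0001
cabtop [ 224  128   53   69 1230] (array([721. ,  11.1]), array([118. , 194.1]), 82.52)
tall [ 188  121  117   95 1123] [ 0.612 -0.006  0.181] [ 0.573 -0.131  0.168] [0.828 0.168 0.245] (array([697. ,  18.3]), array([280.5, 232.1]), 83.34)
tall [ 12 123  29  24 414] [0.773 0.585 0.199] [0.755 0.568 0.168] [0.802 0.616 0.237] (array([776.4, 591. ]), array([42.1, 50.2]), 52.78)
tall [  0 129   9  18 107] [0.778 0.662 0.175] [0.754 0.652 0.168] [0.801 0.674 0.191] (array([778.3, 662.1]), array([47.2, 20.5]), 3.39)
tall [211 137  29  31 423] [0.752 0.077 0.203] [0.698 0.038 0.169] [0.772 0.11  0.22 ] (array([735.2,  74. ]), array([73.4, 71. ]), 1.05)
tall [263 138  30  31 423] [ 0.751 -0.061  0.201] [ 0.698 -0.095  0.168] [ 0.771 -0.022  0.22 ] (array([735. , -58.8]), array([72.6, 73.6]), 2.5)
tall [268 221   8   9  54] [ 0.552 -0.045  0.182] [ 0.543 -0.055  0.17 ] [ 0.562 -0.037  0.185] (array([553. , -45.6]), array([17.9, 18.6]), 45.01)
tall [  0 367   3   7  13] [0.214 0.552 0.248] [0.205 0.549 0.241] [0.219 0.556 0.256] (array([211.9, 552.3]), array([ 4.7, 13.8])
[... 518 characters left out ...]
 26  28 351] [ 0.739 -0.07   0.2  ] [ 0.698 -0.095  0.168] [ 0.773 -0.02   0.218] (array([734.5, -57.4]), array([73.6, 74.7]), 59.0)
tall [275 191   7   8  44] [ 0.553 -0.042  0.179] [ 0.543 -0.053  0.169] [ 0.563 -0.033  0.184] (array([552.9, -42.7]), array([18.2, 19.2]), 14.75)
tall [191 194  27  27 337] [0.744 0.064 0.201] [0.699 0.039 0.168] [0.772 0.113 0.221] (array([734.6,  77. ]), array([74.2, 71.8]), 20.72)
tall [434 242  47  62 755] [0.037 0.043 0.202] [-0.034 -0.07   0.168] [0.07  0.074 0.26 ] (array([34.9, 19. ]), array([ 79.5, 159.1]), 25.92)
tall [100 374  22  10 145] [0.778 0.582 0.185] [0.761 0.57  0.168] [0.802 0.593 0.236] (array([782.5, 581. ]), array([41.7, 18.7]), 12.83)
```

```bash
ls pics
```

```text
scene0.png
scene1.png
top0.png
top1.png
```

View pics/top1.png

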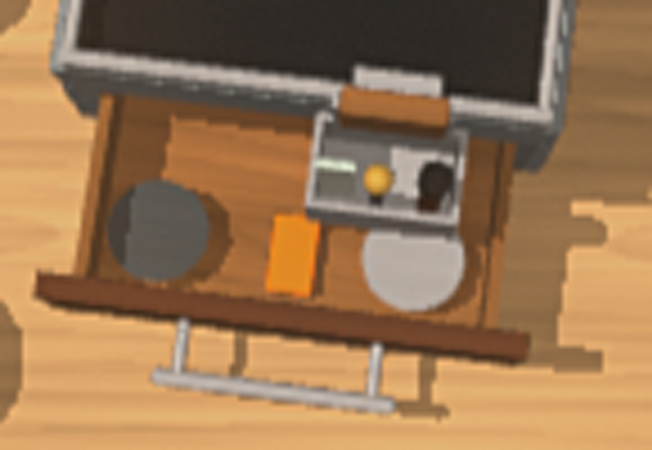

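View pics/scene1.png

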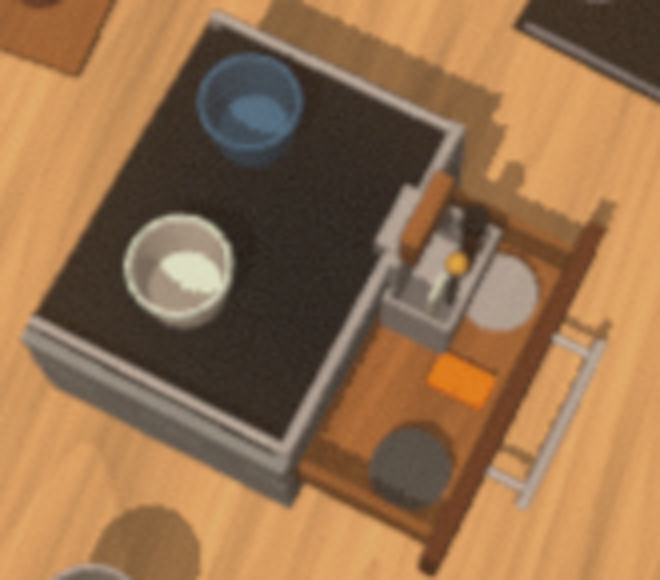

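The crops show the grip block (orange-brown, top crop about (395,108)) with the hook plate behind it over the rail. The drawer board and handle are well clear in front. Next I'll measure the grip, rail, drawer and mat.

```bash
python3 - <<'E'
from h import *
for n in("top","scene"):
    c,R,t,K,P=cam(n); z=P[...,2]; B=c["color"].astype(int); sat=B.max(-1)-B.min(-1)
    g=(z>.225)&(z<.25)&(P[...,0]>.5)&(P[...,0]<.66)&(abs(P[...,1])<.2)
    uv=np.argwhere(g&(sat>40))[:,::-1]; q=onplane(uv,.238,R,t,K); print(n,"grip px",uv.mean(0).round(1),len(uv),"plane",q.mean(0).round(4),rect(q[:,:2]),"depth z",np.median(z[g]).round(4),np.median(P[g],0).round(4))
    # rail
    r=(z>.176)&(z<.187)&(P[...,0]>.57)&(P[...,0]<.65)&(abs(P[...,1])<.2)&(sat<40)
    q=P[r]; vx,vy,x0,y0=cv2.fitLine((q[:,:2]).astype(np.float32),cv2.DIST_HUBER,0,1e-4,1e-4).ravel(); a=np.degrees(np.arctan2(vy,vx))
    pr=(q[:,:2]-[x0,y0])@[vx,vy]; print("rail",len(q),"dir",a.round(2),"mid",(np.array([x0,y0])+(pr.max()+pr.min())/2*np.array([vx,vy])).round(4),"len",np.ptp(pr).round(4))
    # mat
    d=((B.max(-1)<75)&(z<.02)&(z>-.02)&(P[...,0]>.3)&(P[...,0]<.75)&(P[...,1]<-.15)&(P[...,1]>-.5)).astype(np.uint8)
    d=cv2.morphologyEx(d,cv2.MORPH_OPEN,np.ones((3,3))); k,l,st,ce=cv2.connectedComponentsWithStats(d); i=1+st[1:,4].argmax()
    pts=np.argwhere(l==i)[:,::-1]; print("mat",st[i],rect(onplane(pts,.006,R,t,K)[:,:2]))
    # drawer board top, handle
    b=(abs(z-.095)<.006)&(P[...,0]<.57)&(P[...,0]>.4)&(abs(P[...,1])<.2); q=P[b]; print("board",len(q),rect(q[:,:2]))
    b=(abs(z-.058)<.01)&(P[...,0]<.5)&(P[...,0]>.38)&(abs(P[...,1])<.15)&(sat<50); q=P[b]; print("handle",len(q),rect(q[:,:2]) if len(q) else '', np.median(q,0) if len(q) else '')
    b=(z>.03)&(z<.3)&(P[...,0]>.3)&(P[...,0]<.9)&(P[...,1]<-.16)&(P[...,1]>-.5);k,l,st,ce=cv2.connectedComponentsWithStats(b.astype(np.uint8))
    for i in range(1,k):
        if st[i,4]>25: q=P[l==i]; print("right obj",q.min(0).round(3),q.max(0).round(3))
E
```

```text
top grip px [262.  208.7] 175 plane [ 0.5827 -0.0202  0.238 ] (array([582.6, -20.5]), array([58.7, 17.6]), 83.53) depth z 0.2372 [ 0.5823 -0.0203  0.2372]
rail 422 dir 83.78 mid [0.6051 0.0286] len 0.2797
mat [ 345  223   55   82 3210] (array([ 472.2, -341.9]), array([137.5, 214.9]), 81.32)
board 698 (array([520.9,  38.1]), array([295.8,  92.7]), 83.53)
handle 300 (array([460.2,  23.7]), array([ 68.3, 238.8]), 3.82) [0.44407691 0.03989772 0.05921477]
right obj [ 0.683 -0.355  0.03 ] [ 0.77  -0.267  0.157]
right obj [ 0.52  -0.373  0.03 ] [ 0.56  -0.333  0.106]
scene grip px [265.8 192.3] 123 plane [ 0.583  -0.0157  0.238 ] (array([583.4, -16.8]), array([60.7, 16.4]), 84.88) depth z 0.235 [ 0.5831 -0.0165  0.235 ]
rail 321 dir 85.73 mid [0.6056 0.0308] len 0.2807
mat [ 292  120   70   51 1731] (array([ 469.4, -337.8]), array([133.8, 210.9]), 81.77)
board 505 (array([527.8,  39.5]), array([294.7, 106.2]), 83.52)
handle 168 (array([466. ,  38.1]), array([168.4,  70. ]), 88.26) [0.44170732 0.0522373  0.0583061 ]
right obj [ 0.683 -0.349  0.03 ] [ 0.772 -0.264  0.155]
right obj [ 0.52  -0.368  0.03 ] [ 0.56  -0.331  0.105]
```

```bash
cat >> h.py <<'E'
from scipy.spatial.transform import Rotation as Ro
def plan(tgt,yaw,n,start=None):
    s=ctrl.read_state(); p=np.array(s["position"]) if start is None else np.array(start); R0=Ro.from_euler('xyz',s["orientation"],degrees=True)
    y0=s["orientation"][2]; print("t",round(s["t"],2),p.round(4),np.round(s["orientation"],2),"F",s["wrist_force"].round(1),"gap",round(s["finger_gap"],4),"reach",np.hypot(*tgt[:2]).round(3))
    dy=(yaw-y0+180)%360-180; d=(np.array(tgt)-p)/n
    for i in range(n):
        R=Ro.from_euler('z',dy*i/n,degrees=True)*R0
        print([R.inv().apply(d).round(4).tolist(),round(-dy/n,2)],end=",")
    print()
E
python3 -c "
from h import *
plan([.583,-.018,.30],-96.45,16)"
```

```text
t 0.3 [0.1936 0.5146 0.2309] [-90.04  -0.   -20.61] F [ 0.1  0.3 -0.7] gap 0.0854 reach 0.583
[[0.0345, -0.0043, -0.0226], np.float64(4.74)],[[0.0362, -0.0043, -0.0197], np.float64(4.74)],[[0.0377, -0.0043, -0.0166], np.float64(4.74)],[[0.039, -0.0043, -0.0134], np.float64(4.74)],[[0.04, -0.0043, -0.0102], np.float64(4.74)],[[0.0407, -0.0043, -0.0068], np.float64(4.74)],[[0.0411, -0.0043, -0.0034], np.float64(4.74)],[[0.0412, -0.0043, -0.0], np.float64(4.74)],[[0.0411, -0.0043, 0.0034], np.float64(4.74)],[[0.0407, -0.0043, 0.0068], np.float64(4.74)],[[0.04, -0.0043, 0.0101], np.float64(4.74)],[[0.039, -0.0043, 0.0134], np.float64(4.74)],[[0.0378, -0.0043, 0.0165], np.float64(4.74)],[[0.0363, -0.0043, 0.0196], np.float64(4.74)],[[0.0345, -0.0043, 0.0225], np.float64(4.74)],[[0.0325, -0.0043, 0.0253], np.float64(4.74)],
```

```bash
python3 -m handwheel '[[[0,-0.04,0],0],[[0.034,-0.03,-0.022],4.7],[[0.036,0,-0.02],4.7],[[0.038,0,-0.017],4.7],[[0.039,0,-0.013],4.7],[[0.04,0,-0.01],4.7],[[0.041,0,-0.007],4.7],[[0.041,0,-0.003],4.7]]' 1 20; python3 -c "
from h import *
plan([.583,-.018,.30],-96.45,8)"
```

```text
t: 1.3
position: [0.3654, 0.2777, 0.3025]
orientation: [-90.0, 0.0, -54.0]
wrist_force: [0.5, 1.3, -0.3]
finger_gap: 0.0851
t 1.3 [0.3654 0.2777 0.3025] [-9.002e+01  2.000e-02 -5.402e+01] F [ 0.5  1.3 -0.3] gap 0.0851 reach 0.583
[[0.0459, 0.0003, 0.0003], np.float64(5.3)],[[0.0457, 0.0003, 0.0045], np.float64(5.3)],[[0.0451, 0.0003, 0.0087], np.float64(5.3)],[[0.0441, 0.0003, 0.0129], np.float64(5.3)],[[0.0427, 0.0003, 0.0169], np.float64(5.3)],[[0.0409, 0.0003, 0.0208], np.float64(5.3)],[[0.0388, 0.0003, 0.0244], np.float64(5.3)],[[0.0364, 0.0003, 0.0279], np.float64(5.3)],
```

```bash
python3 -m handwheel '[[[0.046,0,0],5.3],[[0.046,0,0.0045],5.3],[[0.045,0,0.0087],5.3],[[0.044,0,0.013],5.3],[[0.043,0,0.017],5.3],[[0.041,0,0.021],5.3],[[0.039,0,0.024],5.3],[[0.036,0,0.028],5.3]]'; python3 -c "
from h import *
plan([.583,-.018,.27],-96.45,2)"
```

```text
t: 2.3
position: [0.586, -0.0289, 0.3028]
orientation: [-89.9, 0.2, -97.6]
wrist_force: [0.5, 0.4, 0.6]
finger_gap: 0.0855
t 2.3 [ 0.586  -0.0289  0.3028] [-89.9    0.24 -97.58] F [0.5 0.4 0.6] gap 0.0855 reach 0.583
[[-0.0051, 0.0164, -0.0022], np.float64(-0.57)],[[-0.0051, 0.0164, -0.0022], np.float64(-0.57)],
```

```bash
python3 -m handwheel '[[[-0.005,0.016,-0.002],-0.5],[[-0.005,0.016,-0.002],-0.5],[[0,0,0],0]]'; python3 - <<'E'
from h import *
plan([.583,-.018,.198],-96.45,4)
for n in("top","scene"):
    c,*_=cam(n); cr=c["color"][140:285,160:330]; cv2.imwrite(f"pics/{n}2.png",cv2.resize(cr,None,fx=4,fy=4,interpolation=cv2.INTER_CUBIC))
E
```

```text
t: 2.68
position: [0.5846, -0.0247, 0.2691]
orientation: [-89.9, -0.0, -97.2]
wrist_force: [-0.1, -0.9, -0.1]
finger_gap: 0.0855
t 2.67 [ 0.5846 -0.0247  0.2691] [-8.990e+01 -5.000e-02 -9.715e+01] F [-0.1 -0.9 -0.1] gap 0.0855 reach 0.583
[[-0.0016, 0.0178, -0.0006], np.float64(-0.18)],[[-0.0016, 0.0178, -0.0006], np.float64(-0.18)],[[-0.0016, 0.0178, -0.0006], np.float64(-0.18)],[[-0.0016, 0.0178, -0.0006], np.float64(-0.18)],
```

View pics/scene2.png

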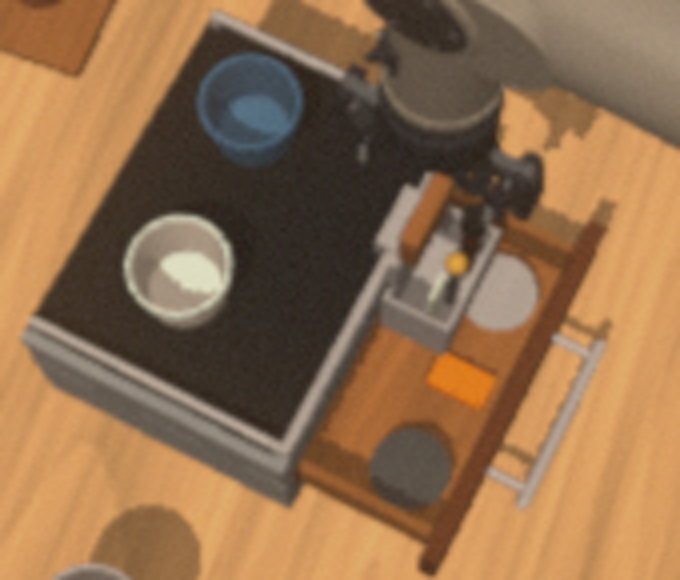

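The scene view shows the fingers straddling the grip block from above, with the cups clear. I'll descend.

```bash
python3 -m handwheel '[[[-0.003,0.018,-0.001],-0.3],[[-0.002,0.018,-0.001],-0.3],[[-0.002,0.018,0],-0.2],[[0,0.015,0],0],[[0,0,0],0]]'; python3 -c "
from h import *
plan([.583,-.018,.198],-96.45,1)"
```

```text
t: 3.4
position: [0.5881, -0.018, 0.2054]
orientation: [-89.1, 0.0, -96.3]
wrist_force: [-0.2, -0.3, -0.6]
finger_gap: 0.0854
t 3.4 [ 0.5881 -0.018   0.2054] [-8.911e+01  3.000e-02 -9.627e+01] F [-0.2 -0.3 -0.6] gap 0.0854 reach 0.583
[[0.0006, 0.0073, -0.0052], np.float64(0.18)],
```

```bash
python3 -m handwheel '[[[0,0.005,-0.003],0],[[0,0.004,-0.003],0],[[0,0,0],0]]'; python3 -c "
from h import *
plan([.583,-.018,.198],-96.45,1)"
```

```text
t: 3.78
position: [0.583, -0.0178, 0.1977]
orientation: [-88.9, 0.0, -96.3]
wrist_force: [0.3, -1.2, 0.4]
finger_gap: 0.0857
t 3.77 [ 0.583  -0.0178  0.1977] [-8.891e+01  4.000e-02 -9.629e+01] F [ 0.3 -1.2  0.4] gap 0.0857 reach 0.583
[[0.0002, -0.0003, 0.0], np.float64(0.16)],
```

```bash
python3 -m handwheel '[[[0,0,0],0],[[0,0,0],0],[[0,0,0],0],[[0,0,0],0]]' 0 60; python3 -m handwheel '[[[0,0,0],0],[[0,0,0],0],[[0,0,0],0]]'
```

```text
t: 4.28
position: [0.5837, -0.018, 0.1987]
orientation: [-88.8, 0.1, -96.3]
wrist_force: [-0.0, -0.0, -2.3]
finger_gap: 0.0154
t: 4.65
position: [0.5837, -0.018, 0.1987]
orientation: [-88.8, 0.1, -96.3]
wrist_force: [-0.3, -0.1, 0.1]
finger_gap: 0.0156
```

```bash
python3 -m handwheel '[[[0,-0.006,0],0],[[0,-0.008,0],0],[[0,-0.008,0],0],[[0,0,0],0]]'; python3 -c "
from h import *
plan([.584,-.018,.25],-96.4,3)"
```

```text
t: 5.15
position: [0.5819, -0.0177, 0.2204]
orientation: [-89.0, 0.0, -96.3]
wrist_force: [0.0, -1.0, -3.9]
finger_gap: 0.0155
t 5.15 [ 0.5819 -0.0177  0.2204] [-8.903e+01  3.000e-02 -9.629e+01] F [ 0.  -1.  -3.9] gap 0.0155 reach 0.584
[[0.0, -0.0098, 0.0009], np.float64(0.04)],[[0.0, -0.0098, 0.0009], np.float64(0.04)],[[0.0, -0.0098, 0.0009], np.float64(0.04)],
```

```bash
python3 -m handwheel '[[[0,-0.01,0.001],0],[[0,-0.012,0.001],0],[[0,-0.014,0],0],[[0,-0.014,0],0],[[0,-0.014,0],0],[[0,-0.012,0],0],[[0,-0.008,0],0],[[0,0,0],0]]'; python3 - <<'E'
from h import *
plan([.47,-.10,.29],-96.4,6)
for n in("top","scene"):
    c,*_=cam(n); cr=c["color"][140:285,160:330]; cv2.imwrite(f"pics/{n}3.png",cv2.resize(cr,None,fx=4,fy=4,interpolation=cv2.INTER_CUBIC))
E
```

```text
t: 6.15
position: [0.5829, -0.018, 0.3116]
orientation: [-88.9, 0.0, -96.3]
wrist_force: [-0.4, 0.2, -3.3]
finger_gap: 0.0156
t 6.15 [ 0.5829 -0.018   0.3116] [-8.891e+01  4.000e-02 -9.630e+01] F [-0.4  0.2 -3.3] gap 0.0156 reach 0.481
[[0.0156, 0.0033, -0.0173], np.float64(0.02)],[[0.0157, 0.0033, -0.0173], np.float64(0.02)],[[0.0157, 0.0033, -0.0173], np.float64(0.02)],[[0.0157, 0.0033, -0.0172], np.float64(0.02)],[[0.0157, 0.0033, -0.0172], np.float64(0.02)],[[0.0157, 0.0033, -0.0172], np.float64(0.02)],
```

View pics/scene3.png

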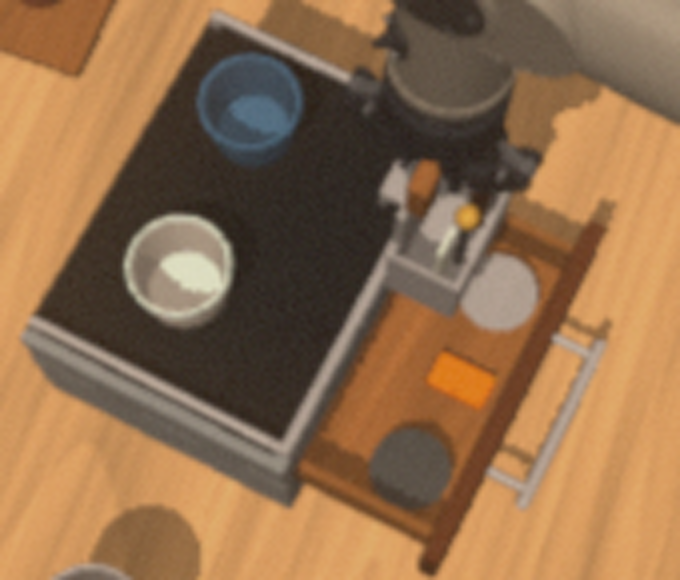

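View pics/top3.png

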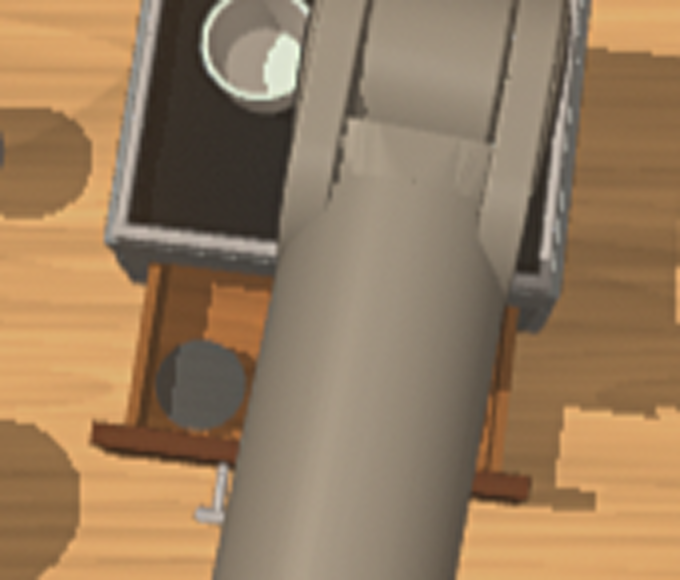

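The scene view shows the caddy upright in the grip, its hook above the rail, still aligned with the cabinet. I'll check the mat corners in the first top picture before choosing the target: about (349,222), (404,228), (398,305), (341,298).

```bash
python3 - <<'E'
from h import *
c,R,t,K,P=cam("top")
im=cv2.imread("pics/top0.png"); cv2.imwrite("pics/mat.png",cv2.resize(im[210:315,330:415],None,fx=5.5,fy=5.5,interpolation=cv2.INTER_CUBIC))
q=onplane([(349,222),(404,228),(398,305),(341,298)],.006,R,t,K); print(q[:,:2].round(4),q.mean(0).round(4),[np.linalg.norm(q[i]-q[i-1]).round(3) for i in range(4)])
ct=np.array([.471,-.340]); M=lambda a:np.array([[np.cos(a),-np.sin(a)],[np.sin(a),np.cos(a)]])
o=ct+M(np.radians(-8.5))@[-.042,0]; g=o+M(np.radians(-6.4))@[.018,0]; print("origin",o,"grip",g)
plan([*g,.30],-96.4,12)
E
```

```text
[[ 0.589  -0.2794]
 [ 0.5735 -0.439 ]
 [ 0.3558 -0.409 ]
 [ 0.3729 -0.2496]] [ 0.4728 -0.3443  0.006 ] [np.float64(0.218), np.float64(0.16), np.float64(0.22), np.float64(0.16)]
origin [ 0.42946133 -0.333792  ] grip [ 0.44734916 -0.33579845]
t 6.3 [ 0.5823 -0.0179  0.3102] [-8.904e+01  3.000e-02 -9.630e+01] F [ 0.2 -0.9 -3.3] gap 0.0155 reach 0.559
[[0.0276, 0.0007, -0.0083], np.float64(0.01)],[[0.0276, 0.0007, -0.0083], np.float64(0.01)],[[0.0276, 0.0007, -0.0083], np.float64(0.01)],[[0.0276, 0.0007, -0.0083], np.float64(0.01)],[[0.0276, 0.0007, -0.0083], np.float64(0.01)],[[0.0276, 0.0007, -0.0083], np.float64(0.01)],[[0.0276, 0.0007, -0.0083], np.float64(0.01)],[[0.0276, 0.0007, -0.0083], np.float64(0.01)],[[0.0276, 0.0007, -0.0083], np.float64(0.01)],[[0.0276, 0.0007, -0.0083], np.float64(0.01)],[[0.0276, 0.0007, -0.0082], np.float64(0.01)],[[0.0276, 0.0007, -0.0082], np.float64(0.01)],
```

View pics/mat.png

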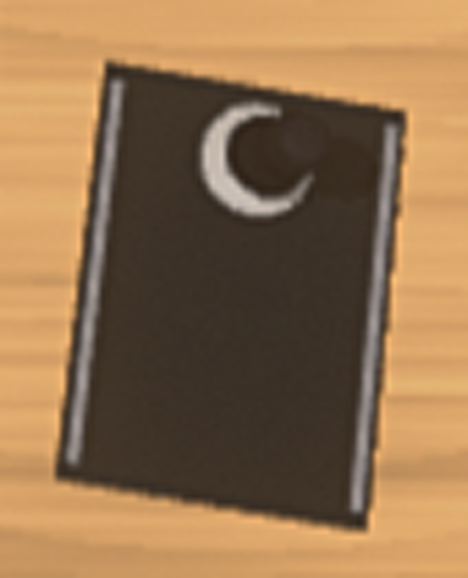

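The mat corners come out at 160 x 219 mm, matching the given size, with the centre near (0.472,-0.342). I'll carry the caddy over.

```bash
python3 -m handwheel '[[[0.01,0,-0.005],0],[[0.02,0,-0.01],0],[[0.028,0,-0.01],0],[[0.028,0,-0.01],0],[[0.028,0,-0.008],0],[[0.028,0,-0.008],0],[[0.028,0,-0.008],0],[[0.028,0,-0.008],0]]'; python3 -c "
from h import *
plan([.448,-.338,.28],-96.4,6)"
```

```text
t: 7.3
position: [0.4812, -0.2212, 0.3074]
orientation: [-89.4, -0.1, -96.7]
wrist_force: [0.1, -0.7, -2.8]
finger_gap: 0.0153
t 7.3 [ 0.4812 -0.2212  0.3074] [-8.940e+01 -9.000e-02 -9.671e+01] F [ 0.1 -0.7 -2.8] gap 0.0153 reach 0.561
[[0.02, 0.0046, -0.0033], np.float64(-0.05)],[[0.02, 0.0046, -0.0033], np.float64(-0.05)],[[0.02, 0.0046, -0.0033], np.float64(-0.05)],[[0.02, 0.0046, -0.0033], np.float64(-0.05)],[[0.02, 0.0046, -0.0033], np.float64(-0.05)],[[0.0199, 0.0046, -0.0034], np.float64(-0.05)],
```

```bash
python3 -m handwheel '[[[0.022,0.004,-0.004],0],[[0.02,0.005,-0.003],0],[[0.02,0.005,-0.003],0],[[0.018,0.005,-0.003],0],[[0.014,0.005,-0.003],0],[[0.01,0.005,-0.002],0],[[0,0,0],0]]'; python3 -c "
from h import *
plan([.448,-.338,.18],-96.4,8)"
```

```text
t: 8.18
position: [0.4352, -0.3366, 0.2783]
orientation: [-89.5, -0.2, -97.9]
wrist_force: [0.6, 0.0, -2.5]
finger_gap: 0.0156
t 8.18 [ 0.4352 -0.3366  0.2783] [-89.54  -0.17 -97.89] F [ 0.6  0.  -2.5] gap 0.0156 reach 0.561
[[-0.0001, 0.0123, 0.0015], np.float64(-0.19)],[[-0.0001, 0.0123, 0.0015], np.float64(-0.19)],[[-0.0001, 0.0123, 0.0015], np.float64(-0.19)],[[-0.0001, 0.0123, 0.0015], np.float64(-0.19)],[[-0.0001, 0.0123, 0.0015], np.float64(-0.19)],[[-0.0001, 0.0123, 0.0015], np.float64(-0.19)],[[-0.0, 0.0123, 0.0015], np.float64(-0.19)],[[-0.0, 0.0123, 0.0015], np.float64(-0.19)],
```

```bash
python3 -m handwheel '[[[0,0.01,0.002],0],[[0,0.014,0.002],0],[[0,0.014,0.002],0],[[0,0.014,0.002],0],[[0,0.014,0.002],0],[[0,0.013,0.001],0],[[0,0.01,0.001],0],[[0,0,0],0]]'; python3 - <<'E'
from h import *
plan([.448,-.338,.153],-97,4)
c,*_=cam("scene"); cr=c["color"][80:200,240:400]; cv2.imwrite("pics/scene4.png",cv2.resize(cr,None,fx=4.5,fy=4.5,interpolation=cv2.INTER_CUBIC))
E
```

```text
t: 9.18
position: [0.4506, -0.3346, 0.1814]
orientation: [-89.7, 0.0, -97.5]
wrist_force: [0.1, -0.3, -3.0]
finger_gap: 0.0156
t 9.18 [ 0.4506 -0.3346  0.1814] [-8.966e+01  2.000e-02 -9.753e+01] F [ 0.1 -0.3 -3. ] gap 0.0156 reach 0.561
[[0.0009, 0.0071, -0.0006], np.float64(-0.13)],[[0.0009, 0.0071, -0.0006], np.float64(-0.13)],[[0.0009, 0.0071, -0.0006], np.float64(-0.13)],[[0.0009, 0.0071, -0.0006], np.float64(-0.13)],
```

View pics/scene4.png

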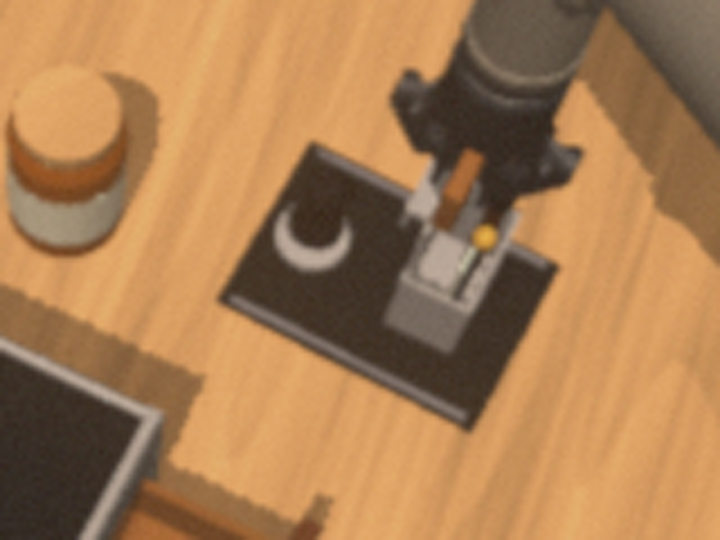

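The view shows the caddy above the mat's near half, with the tamper well clear. I'll lower it slowly.

```bash
python3 -m handwheel '[[[0.001,0.008,0],0],[[0.001,0.008,0],0],[[0,0.006,0],0],[[0,0.003,0],0],[[0,0,0],0]]'; python3 -m handwheel '[[[0,0.0015,0],0],[[0,0.0015,0],0],[[0,0,0],0]]'
```

```text
t: 9.85
position: [0.4512, -0.338, 0.1565]
orientation: [-89.5, -0.1, -97.6]
wrist_force: [0.9, -0.5, -2.6]
finger_gap: 0.0155
t: 10.22
position: [0.4516, -0.3382, 0.1538]
orientation: [-89.4, -0.1, -97.6]
wrist_force: [-0.2, -0.4, -4.2]
finger_gap: 0.0153
```

```bash
python3 -m handwheel '[[[0,0.001,0],0],[[0,0,0],0]]';python3 -m handwheel '[[[0,0.001,0],0],[[0,0,0],0]]'
```

```text
t: 10.48
position: [0.4519, -0.3385, 0.1536]
orientation: [-89.3, -0.1, -97.5]
wrist_force: [0.2, 1.0, -2.8]
finger_gap: 0.0152
t: 10.72
position: [0.4519, -0.3388, 0.1535]
orientation: [-89.3, -0.1, -97.6]
wrist_force: [-0.6, 0.6, -1.3]
finger_gap: 0.0155
```

```bash
python3 -m handwheel '[[[0,0.0015,0],0],[[0,0,0],0]]';python3 -m handwheel '[[[0,0.0015,0],0],[[0,0,0],0]]'
```

```text
t: 10.98
position: [0.452, -0.3389, 0.1535]
orientation: [-89.3, -0.1, -97.6]
wrist_force: [-0.3, 0.5, -0.9]
finger_gap: 0.0153
t: 11.22
position: [0.4521, -0.3389, 0.1535]
orientation: [-89.2, -0.1, -97.5]
wrist_force: [-1.5, 1.0, -0.5]
finger_gap: 0.0156
```

The base is down: z has stalled at 0.1535 and the wrist no longer carries the weight. I'll release.

```bash
python3 -m handwheel '[[[0,0,0],0],[[0,0,0],0],[[0,0,0],0],[[0,0,0],0]]' 0.6 20; python3 -m handwheel '[[[0,-0.01,0],0],[[0,-0.02,0],0],[[0,-0.03,0],0],[[0,-0.04,0],0],[[0,-0.04,0],0],[[0,0,0],0]]'; python3 - <<'E'
from h import *
plan([.40,-.1,.29],-96.4,6)
c,R,t,K,P=cam("scene"); cr=c["color"][80:200,240:400]; cv2.imwrite("pics/scene5.png",cv2.resize(cr,None,fx=4.5,fy=4.5,interpolation=cv2.INTER_CUBIC))
E
```

```text
t: 11.72
position: [0.4534, -0.34, 0.1531]
orientation: [-89.1, -0.2, -97.5]
wrist_force: [-0.1, -0.5, -0.2]
finger_gap: 0.0514
t: 12.48
position: [0.4512, -0.3399, 0.3007]
orientation: [-88.9, -0.4, -97.6]
wrist_force: [-0.1, 0.6, -0.3]
finger_gap: 0.051
t 12.47 [ 0.4512 -0.3399  0.3007] [-88.9   -0.37 -97.6 ] F [-0.1  0.6 -0.3] gap 0.051 reach 0.412
[[-0.0385, 0.0013, -0.0138], np.float64(-0.2)],[[-0.0386, 0.0013, -0.0136], np.float64(-0.2)],[[-0.0386, 0.0013, -0.0135], np.float64(-0.2)],[[-0.0387, 0.0013, -0.0134], np.float64(-0.2)],[[-0.0387, 0.0013, -0.0132], np.float64(-0.2)],[[-0.0388, 0.0013, -0.0131], np.float64(-0.2)],
```

View pics/scene5.png

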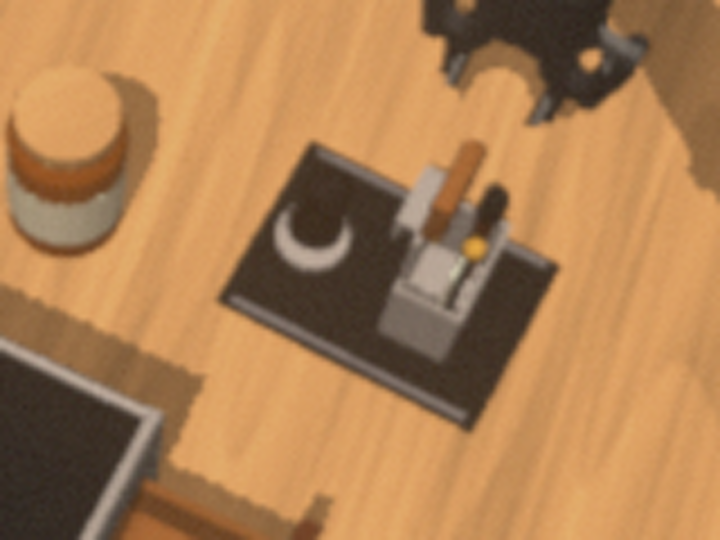

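The caddy stands upright inside the mat, with its base at about (385-475, 290-360) in the crop, and the tamper has not moved. Next is the drawer: I'll work out where the bar ends lie, using crop pixels (155,375) and (392,405) of top1.

```bash
python3 - <<'E'
from h import *
c,R,t,K,P=cam("top")
q=onplane([(209.4,268.3),(262.1,275)],.058,R,t,K); print(q.round(4),q.mean(0).round(4),np.linalg.norm(q[0]-q[1]).round(3),np.degrees(np.arctan2(*(q[0]-q[1])[:2])).round(1))
m=q.mean(0)[:2]; a=np.radians(-6.4); u=np.array([np.cos(a),np.sin(a)])
d=(np.array([.605,.029])-u*.004-m)@u-.051; print("opening",d.round(4),"home handle",m+u*d)
s=m-u*.05; print("start",s); plan([*s,.29],-96.4,10)
E
```

```text
[[ 0.4481  0.1182  0.058 ]
 [ 0.4319 -0.026   0.058 ]] [0.44   0.0461 0.058 ] 0.145 6.4
opening 0.1109 home handle [0.55018765 0.03374791]
start [0.39031189 0.05168085]
t 12.57 [ 0.4501 -0.3382  0.297 ] [-89.24  -0.16 -97.58] F [-0.4 -0.6 -0.7] gap 0.0512 reach 0.394
[[-0.0379, 0.0005, -0.0111], np.float64(-0.12)],[[-0.0379, 0.0005, -0.011], np.float64(-0.12)],[[-0.0379, 0.0005, -0.0109], np.float64(-0.12)],[[-0.0379, 0.0005, -0.0108], np.float64(-0.12)],[[-0.0379, 0.0005, -0.0108], np.float64(-0.12)],[[-0.038, 0.0005, -0.0107], np.float64(-0.12)],[[-0.038, 0.0005, -0.0106], np.float64(-0.12)],[[-0.038, 0.0005, -0.0105], np.float64(-0.12)],[[-0.038, 0.0005, -0.0105], np.float64(-0.12)],[[-0.0381, 0.0005, -0.0104], np.float64(-0.12)],
```

```bash
python3 -m handwheel '[[[-0.02,0,-0.01],0],[[-0.038,0,-0.012],0],[[-0.04,0,-0.012],0],[[-0.04,0,-0.012],0],[[-0.04,0,-0.011],0],[[-0.04,0,-0.011],0],[[-0.04,0,-0.01],0],[[-0.04,0,-0.01],0]]' 0 20; python3 -c "
from h import *
plan([.385,.050,.25],-96.4,6)"
```

```text
t: 13.58
position: [0.3944, -0.0217, 0.2847]
orientation: [-90.5, -0.2, -97.9]
wrist_force: [1.8, 1.2, 0.2]
finger_gap: 0.0003
t 13.57 [ 0.3944 -0.0217  0.2847] [-90.46  -0.17 -97.9 ] F [1.8 1.2 0.2] gap 0.0003 reach 0.388
[[-0.0116, 0.0058, -0.0031], np.float64(-0.25)],[[-0.0116, 0.0058, -0.0031], np.float64(-0.25)],[[-0.0117, 0.0058, -0.003], np.float64(-0.25)],[[-0.0117, 0.0058, -0.003], np.float64(-0.25)],[[-0.0117, 0.0058, -0.0029], np.float64(-0.25)],[[-0.0117, 0.0058, -0.0029], np.float64(-0.25)],
```

```bash
python3 -m handwheel '[[[-0.016,0.005,-0.003],-0.3],[[-0.014,0.02,-0.003],-0.3],[[-0.012,0.025,-0.003],-0.3],[[-0.01,0.03,-0.002],-0.3],[[-0.008,0.03,0],-0.3],[[0,0.02,0],0],[[0,0,0],0]]'; python3 -c "
from h import *
plan([.388,.051,.04],-96.4,6)"
```

```text
t: 14.45
position: [0.38, 0.0457, 0.143]
orientation: [-91.4, -0.4, -95.6]
wrist_force: [-0.1, -0.7, 0.1]
finger_gap: 0.0
t 14.45 [0.38   0.0457 0.143 ] [-91.44  -0.4  -95.63] F [-0.1 -0.7  0.1] gap 0.0 reach 0.391
[[-0.0011, 0.0171, 0.0017], np.float64(0.13)],[[-0.0011, 0.0171, 0.0017], np.float64(0.13)],[[-0.0011, 0.0171, 0.0017], np.float64(0.13)],[[-0.0011, 0.0171, 0.0017], np.float64(0.13)],[[-0.0011, 0.0171, 0.0017], np.float64(0.13)],[[-0.0011, 0.0171, 0.0017], np.float64(0.13)],
```

```bash
python3 -m handwheel '[[[-0.001,0.017,0.001],0],[[-0.001,0.02,0.001],0],[[-0.001,0.02,0.001],0],[[-0.001,0.02,0.001],0],[[-0.001,0.018,0.001],0],[[0,0.01,0],0],[[0,0,0],0]]'; python3 -c "
from h import *
plan([.405,.051,.04],-96.4,6)"
```

```text
t: 15.32
position: [0.3856, 0.0505, 0.0382]
orientation: [-91.2, -0.3, -95.6]
wrist_force: [0.4, 0.0, -0.6]
finger_gap: -0.0003
t 15.32 [0.3856 0.0505 0.0382] [-91.16  -0.25 -95.64] F [ 0.4  0.  -0.6] gap -0.0003 reach 0.408
[[-0.0004, -0.0004, 0.0032], np.float64(0.13)],[[-0.0004, -0.0004, 0.0032], np.float64(0.13)],[[-0.0004, -0.0004, 0.0032], np.float64(0.13)],[[-0.0004, -0.0004, 0.0032], np.float64(0.13)],[[-0.0004, -0.0004, 0.0032], np.float64(0.13)],[[-0.0004, -0.0004, 0.0032], np.float64(0.13)],
```

```bash
python3 -m handwheel '[[[0,0,0.01],0],[[0,0,0.012],0],[[0,0,0.012],0],[[0,0,0.012],0],[[0,0,0.012],0],[[0,0,0.012],0]]'; python3 -c "
from h import *
plan([.53,.036,.04],-96.4,8)"
```

```text
t: 16.08
position: [0.4583, 0.0437, 0.038]
orientation: [-91.4, -0.2, -95.6]
wrist_force: [-3.8, 0.0, 3.3]
finger_gap: 0.0001
t 16.07 [0.4583 0.0437 0.038 ] [-91.36  -0.18 -95.61] F [-3.8  0.   3.3] gap 0.0001 reach 0.531
[[0.0001, -0.0005, 0.009], np.float64(0.1)],[[0.0001, -0.0005, 0.009], np.float64(0.1)],[[0.0, -0.0005, 0.009], np.float64(0.1)],[[0.0, -0.0005, 0.009], np.float64(0.1)],[[0.0, -0.0005, 0.009], np.float64(0.1)],[[0.0, -0.0005, 0.009], np.float64(0.1)],[[-0.0, -0.0005, 0.009], np.float64(0.1)],[[-0.0, -0.0005, 0.009], np.float64(0.1)],
```

It is pushing with about 4 N, so I'll continue.

```bash
python3 -m handwheel '[[[0,0,0.011],0],[[0,0,0.011],0],[[0,0,0.01],0],[[0,0,0.01],0],[[0,0,0.008],0],[[0,0,0.006],0]]'; python3 -m handwheel '[[[0,0,0.004],0],[[0,0,0.004],0],[[0,0,0.004],0]]'
```

```text
t: 16.82
position: [0.5182, 0.0374, 0.0363]
orientation: [-91.4, -0.2, -95.6]
wrist_force: [-3.4, -0.1, 1.6]
finger_gap: -0.0002
t: 17.2
position: [0.5309, 0.0361, 0.036]
orientation: [-91.4, -0.2, -95.6]
wrist_force: [-3.0, 0.5, 1.2]
finger_gap: -0.0003
```

```bash
python3 -m handwheel '[[[0,0,0.003],0],[[0,0,0.003],0]]'; python3 -m handwheel '[[[0,0,0.002],0],[[0,0,0.002],0]]'; python3 - <<'E'
from h import *
c,*_=cam("scene"); cr=c["color"][140:285,160:330]; cv2.imwrite("pics/scene6.png",cv2.resize(cr,None,fx=4,fy=4,interpolation=cv2.INTER_CUBIC))
E
```

```text
t: 17.45
position: [0.5309, 0.0362, 0.0353]
orientation: [-92.2, -0.2, -95.6]
wrist_force: [-8.5, 0.3, 7.2]
finger_gap: -0.0001
t: 17.7
position: [0.5306, 0.0364, 0.0347]
orientation: [-92.7, -0.2, -95.6]
wrist_force: [-7.1, -0.1, 6.0]
finger_gap: 0.0001
```

View pics/scene6.png

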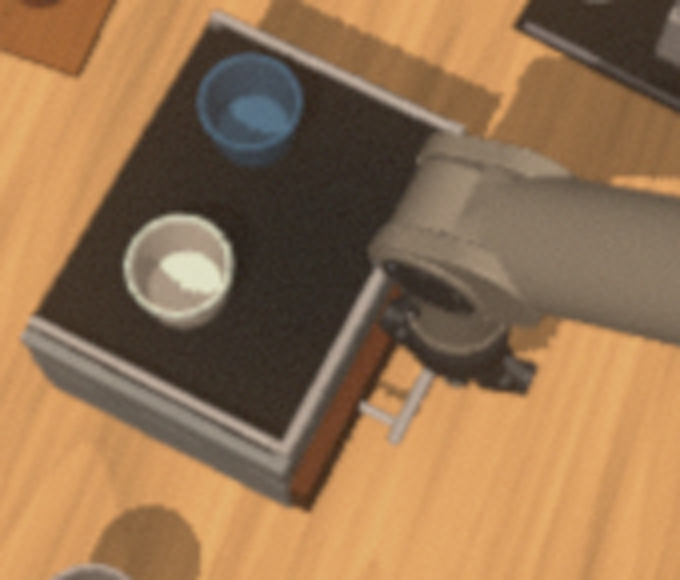

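The drawer is stopped at the predicted home position: force rises while position holds, and the view shows the board flush. I'll give it one firmer nudge, back off and check.

```bash
python3 -m handwheel '[[[0,0,0.005],0]]'; python3 -m handwheel '[[[0,0,-0.006],0],[[0,0,-0.015],0],[[0,0,-0.025],0],[[0,0,-0.03],0],[[0,-0.02,-0.03],0],[[0,-0.04,-0.02],0],[[0,-0.05,0],0],[[0,-0.05,0],0]]'; python3 -m handwheel '[[[-0.04,-0.03,0],0],[[-0.05,0,0],0],[[-0.05,0,0],0],[[-0.05,0,0],0],[[-0.05,0,0],0],[[-0.05,0,0],0],[[0,0,0],0]]'; python3 - <<'E'
from h import *
c,R,t,K,P=cam("top"); cv2.imwrite("pics/top7.png",cv2.resize(c["color"][100:320,110:420],None,fx=2.5,fy=2.5,interpolation=cv2.INTER_CUBIC))
c,R,t,K,P=cam("scene"); cv2.imwrite("pics/scene7.png",cv2.resize(c["color"][90:300,140:400],None,fx=2.8,fy=2.8,interpolation=cv2.INTER_CUBIC))
E
```

```text
t: 17.88
position: [0.5306, 0.0364, 0.0342]
orientation: [-93.4, -0.2, -95.6]
wrist_force: [-14.2, 1.0, 11.5]
finger_gap: -0.0001
t: 18.88
position: [0.416, 0.0492, 0.203]
orientation: [-92.3, -0.1, -95.5]
wrist_force: [1.2, 1.0, -1.1]
finger_gap: 0.0004
t: 19.75
position: [0.4595, 0.3508, 0.2454]
orientation: [-90.3, 1.3, -95.8]
wrist_force: [-0.0, -1.2, -0.4]
finger_gap: 0.0002
```

View pics/top7.png

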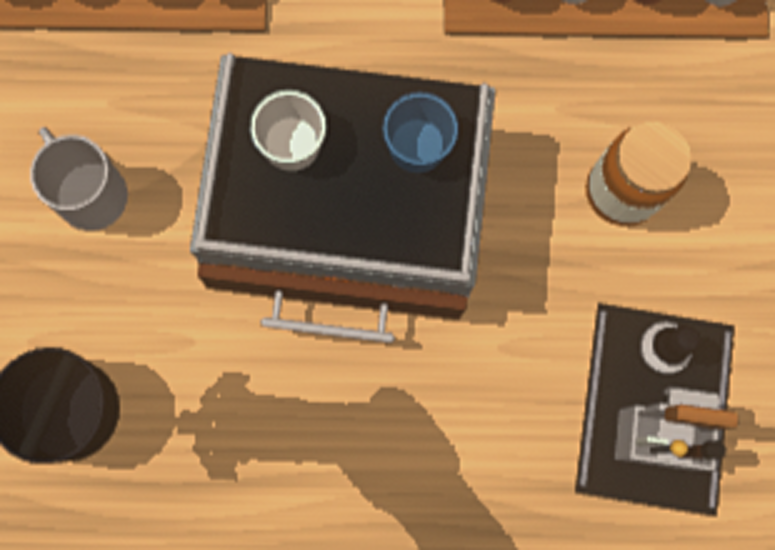

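View pics/scene7.png

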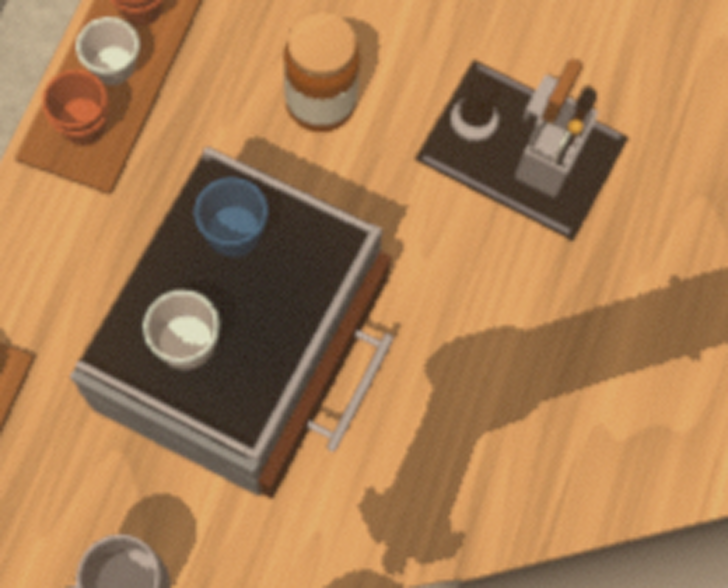

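Both views show the drawer flush, the caddy upright inside the mat, and the cups, jug, jar, bin and tamper apparently in place. I'll do a numeric check.

```bash
python3 - <<'E'
from h import *
o={n:cv2.imread(f"pics/{n}0.png") for n in("top","scene")}
for n in("top","scene"):
    c,R,t,K,P=cam(n); z=P[...,2]; B=c["color"].astype(int); sat=B.max(-1)-B.min(-1)
    g=(z>.180)&(z<.205)&(P[...,0]>.38)&(P[...,0]<.5)&(P[...,1]<-.25)&(P[...,1]>-.42)&(sat>40)
    q=P[g]; print(n,"grip",len(q),np.median(q,0).round(4),rect(q[:,:2]))
    g=(z>.074)&(z<.086)&(P[...,0]>.35)&(P[...,0]<.52)&(P[...,1]<-.25)&(P[...,1]>-.43)
    q=P[g]; print("rim",len(q),rect(q[:,:2]))
    b=(abs(z-.057)<.008)&(P[...,0]<.575)&(P[...,0]>.5)&(abs(P[...,1])<.15)&(sat<50); q=P[b]; print("handle",len(q),rect(q[:,:2]) if len(q) else '')
    b=(abs(z-.095)<.006)&(P[...,0]<.61)&(P[...,0]>.53)&(abs(P[...,1]-.03)<.2); q=P[b]; print("board",len(q),rect(q[:,:2]) if len(q) else '')
    d=cv2.absdiff(o[n],c["color"]).max(-1)
    for nm,r in (("cups/cabinet",(slice(130,175),slice(205,300))),("jar",(slice(145,195),slice(340,390))),("jug",(slice(145,195),slice(120,160))),("bin",(slice(240,285),slice(105,155))),("tamper",(slice(226,250),slice(362,390)))):
        if n=="top": print(nm,int((d[r]>50).sum()),end="; ")
    print()
print(ctrl.read_state()["wrist_force"].round(1))
E
```

```text
top grip 169 [ 0.4532 -0.3402  0.1914] (array([ 453.4, -341.3]), array([58.1, 16.5]), 82.07)
rim 122 (array([ 434.2, -339.1]), array([90.6, 54.6]), 81.6)
handle 253 (array([556.6,  -1.4]), array([220.9,  36.7]), 89.84)
board 617 (array([592.3,  29.1]), array([295.4,  17.8]), 83.92)
cups/cabinet 0; jar 0; jug 0; bin 37; tamper 0; 
scene grip 97 [ 0.4528 -0.3373  0.1897] (array([ 452.5, -338.7]), array([61. , 15.8]), 81.37)
rim 84 (array([ 433.9, -336.7]), array([94.4, 54.4]), 81.21)
handle 146 (array([555.8,   4.6]), array([210.7,  37.4]), 89.98)
board 442 (array([592.3,  31.3]), array([295.6,  17.2]), 83.45)

[ 0.3 -0.2 -0.3]
```

```bash
python3 -c "
from bench import ctrl
print(ctrl.finish_job())"
```

```text
the job is handed in; nothing more can be done
None
```

I lifted the caddy straight up off the rail and set it down on the mat's free near part. I then pushed the drawer home by its bar handle, backed the arm away, and handed the job in at about 20 s.

**Caddy:** It stands upright with its grip top at 0.190–0.191 m, where 0.192 is expected. The rim is centred at about (0.434, -0.338), well inside the mat.

**Drawer:** The front board's centre is at x = 0.592, where about 0.593 means fully shut. While pushing, the bar stopped dead within 1 mm of the predicted home position, and the wrist force rose to 18 N.

**Other objects:** The image patches around the cups, jar, jug and tamper are unchanged. The patch around the bin differs by 37 pixels. I put that down to the arm's shadow, since the arm never went near the bin, but I did not check it further.

**Less certain checks:** My final height-band measurement of the handle was unusable because its outline took in other points, so I relied on the board position and the hard stop instead. The tool also drifted up to about 1° in tilt while carrying the caddy, and the caddy stood level once released.

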